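Spread the heaped scones over the baking tray

TASK

The scones have been heaped up on the baking tray: spread all six into one even layer over the whole tray, two rows of three (left, middle, right), the back row underneath the wire shelf, each standing flat on its base with a good two-finger gap (at least 20 mm) to its neighbours. Set them down rather than dropping them, do not knock the wire shelf, and leave the mug, the pepper mill and the bowl where they are.

Things in the scene. Friction and masses are not known exactly. Their poses are not given: they have to be found in the camera images.
- tray: metal baking tray, fixed; place and yaw vary. Outside 270 (x) by 350 (y) mm, inside 260 by 340, rim 22 high and 5 thick, flat floor 4 mm thick (top at z = 4 mm). Origin: centre of its underside, on the worktop. x points away from the robot, y left. Front row: its half at -x; back row: its half at +x, under the wire shelf.
- shelf: fixed dark wire shelf over the tray's back row, square to the tray. Deck: x 0 to 208 mm, y -254 to 254 mm of its frame, wires 30 mm apart, underside 190 and top 201 mm above the worktop; 8 mm legs at x = 4, 204, y = +-250 mm. Origin: on the worktop below the middle of the deck's front edge, which is 32 to 40 mm beyond the tray's middle.
- scone1: round unbaked scone, an upright straight-sided disc 54 mm across, 40 mm tall, flat base, flat top (edge bevelled over the top 6 mm), about 60 g, firm; all six alike. Origin: centre of its base; z: its axis, to its top. Starts atop the heap of 3, 2 and 1, which stands on the tray's front part, turned up to 45 deg either way, neighbours 1 to 7 mm apart.
- mug: white mug with a handle, rim radius 38 mm, 90 mm tall, beside the tray on one side; leave alone. Origin: centre of its underside.
- mill: dark wooden pepper mill, 54 mm wide, 140 mm tall, beside the tray on the other side; leave alone. Origin: centre of its underside.
- bowl: small blue bowl, rim radius 55 mm, 45 mm tall, on top of the wire shelf; leave alone. Origin: centre of its underside.
- scone2: round unbaked scone, an upright straight-sided disc 54 mm across, 40 mm tall, flat base, flat top (edge bevelled over the top 6 mm), about 60 g, firm; all six alike. Origin: centre of its base; z: its axis, to its top. Starts in the middle layer of the heap.
- scone3: round unbaked scone, an upright straight-sided disc 54 mm across, 40 mm tall, flat base, flat top (edge bevelled over the top 6 mm), about 60 g, firm; all six alike. Origin: centre of its base; z: its axis, to its top. Starts in the middle layer of the heap.
- scone4: round unbaked scone, an upright straight-sided disc 54 mm across, 40 mm tall, flat base, flat top (edge bevelled over the top 6 mm), about 60 g, firm; all six alike. Origin: centre of its base; z: its axis, to its top. Starts in the bottom layer of the heap, on the tray floor.
- scone5: round unbaked scone, an upright straight-sided disc 54 mm across, 40 mm tall, flat base, flat top (edge bevelled over the top 6 mm), about 60 g, firm; all six alike. Origin: centre of its base; z: its axis, to its top. Starts in the bottom layer of the heap, on the tray floor.
- scone6: round unbaked scone, an upright straight-sided disc 54 mm across, 40 mm tall, flat base, flat top (edge bevelled over the top 6 mm), about 60 g, firm; all six alike. Origin: centre of its base; z: its axis, to its top. Starts in the bottom layer of the heap, on the tray floor.
There are look-alikes about, which are no part of the job. Leave any red or yellow look-alike of the scone6 alone. What is shaped like the scone1 but turquoise or yellow is not meant.

How it is judged (in metres and radians):
At the end, for the whole second after the job is handed in: Each scone at rest, upright within 0.2 rad, base within 8 mm of the tray floor; centres 74 mm or more apart. Tray frame, mm: a scone centre in each field of front x -130..-35, back x 40..130, by left y 65..170, middle y -45..45, right y -170..-65 (angle between each of scone1, scone2, scone3, scone4, scone5, scone6's own z axis and vertical below 0.2 rad and z of scone1 in the frame of tray between -0.005 and 0.012 m and linear speed of each of scone1, scone2, scone3, scone4, scone5, scone6 below 0.02 m/s and z of scone2 in the frame of tray between -0.005 and 0.012 m and z of scone3 in the frame of tray between -0.005 and 0.012 m and z of scone4 in the frame of tray between -0.005 and 0.012 m and z of scone5 in the frame of tray between -0.005 and 0.012 m and z of scone6 in the frame of tray between -0.005 and 0.012 m and ((x of scone1 in the frame of tray between -0.13 and -0.035 m and y of scone1 in the frame of tray between -0.17 and -0.065 m) or (x of scone2 in the frame of tray between -0.13 and -0.035 m and y of scone2 in the frame of tray between -0.17 and -0.065 m) or (x of scone3 in the frame of tray between -0.13 and -0.035 m and y of scone3 in the frame of tray between -0.17 and -0.065 m) or (x of scone4 in the frame of tray between -0.13 and -0.035 m and y of scone4 in the frame of tray between -0.17 and -0.065 m) or (x of scone5 in the frame of tray between -0.13 and -0.035 m and y of scone5 in the frame of tray between -0.17 and -0.065 m) or (x of scone6 in the frame of tray between -0.13 and -0.035 m and y of scone6 in the frame of tray between -0.17 and -0.065 m)) and ((x of scone1 in the frame of tray between -0.13 and -0.035 m and y of scone1 in the frame of tray between -0.045 and 0.045 m) or (x of scone2 in the frame of tray between -0.13 and -0.035 m and y of scone2 in the frame of tray between -0.045 and 0.045 m) or (x of scone3 in the frame of tray between -0.13 and -0.035 m and y of scone3 in the frame of tray between -0.045 and 0.045 m) or (x of scone4 in the frame of tray between -0.13 and -0.035 m and y of scone4 in the frame of tray between -0.045 and 0.045 m) or (x of scone5 in the frame of tray between -0.13 and -0.035 m and y of scone5 in the frame of tray between -0.045 and 0.045 m) or (x of scone6 in the frame of tray between -0.13 and -0.035 m and y of scone6 in the frame of tray between -0.045 and 0.045 m)) and ((x of scone1 in the frame of tray between -0.13 and -0.035 m and y of scone1 in the frame of tray between 0.065 and 0.17 m) or (x of scone2 in the frame of tray between -0.13 and -0.035 m and y of scone2 in the frame of tray between 0.065 and 0.17 m) or (x of scone3 in the frame of tray between -0.13 and -0.035 m and y of scone3 in the frame of tray between 0.065 and 0.17 m) or (x of scone4 in the frame of tray between -0.13 and -0.035 m and y of scone4 in the frame of tray between 0.065 and 0.17 m) or (x of scone5 in the frame of tray between -0.13 and -0.035 m and y of scone5 in the frame of tray between 0.065 and 0.17 m) or (x of scone6 in the frame of tray between -0.13 and -0.035 m and y of scone6 in the frame of tray between 0.065 and 0.17 m)) and ((x of scone1 in the frame of tray between 0.04 and 0.13 m and y of scone1 in the frame of tray between -0.17 and -0.065 m) or (x of scone2 in the frame of tray between 0.04 and 0.13 m and y of scone2 in the frame of tray between -0.17 and -0.065 m) or (x of scone3 in the frame of tray between 0.04 and 0.13 m and y of scone3 in the frame of tray between -0.17 and -0.065 m) or (x of scone4 in the frame of tray between 0.04 and 0.13 m and y of scone4 in the frame of tray between -0.17 and -0.065 m) or (x of scone5 in the frame of tray between 0.04 and 0.13 m and y of scone5 in the frame of tray between -0.17 and -0.065 m) or (x of scone6 in the frame of tray between 0.04 and 0.13 m and y of scone6 in the frame of tray between -0.17 and -0.065 m)) and ((x of scone1 in the frame of tray between 0.04 and 0.13 m and y of scone1 in the frame of tray between -0.045 and 0.045 m) or (x of scone2 in the frame of tray between 0.04 and 0.13 m and y of scone2 in the frame of tray between -0.045 and 0.045 m) or (x of scone3 in the frame of tray between 0.04 and 0.13 m and y of scone3 in the frame of tray between -0.045 and 0.045 m) or (x of scone4 in the frame of tray between 0.04 and 0.13 m and y of scone4 in the frame of tray between -0.045 and 0.045 m) or (x of scone5 in the frame of tray between 0.04 and 0.13 m and y of scone5 in the frame of tray between -0.045 and 0.045 m) or (x of scone6 in the frame of tray between 0.04 and 0.13 m and y of scone6 in the frame of tray between -0.045 and 0.045 m)) and ((x of scone1 in the frame of tray between 0.04 and 0.13 m and y of scone1 in the frame of tray between 0.065 and 0.17 m) or (x of scone2 in the frame of tray between 0.04 and 0.13 m and y of scone2 in the frame of tray between 0.065 and 0.17 m) or (x of scone3 in the frame of tray between 0.04 and 0.13 m and y of scone3 in the frame of tray between 0.065 and 0.17 m) or (x of scone4 in the frame of tray between 0.04 and 0.13 m and y of scone4 in the frame of tray between 0.065 and 0.17 m) or (x of scone5 in the frame of tray between 0.04 and 0.13 m and y of scone5 in the frame of tray between 0.065 and 0.17 m) or (x of scone6 in the frame of tray between 0.04 and 0.13 m and y of scone6 in the frame of tray between 0.065 and 0.17 m)) and horizontal distance between each of scone2, scone3, scone4, scone5, scone6 and scone1 above 0.074 m and horizontal distance between each of scone3, scone4, scone5, scone6 and scone2 above 0.074 m and horizontal distance between each of scone4, scone5, scone6 and scone3 above 0.074 m and horizontal distance between each of scone5, scone6 and scone4 above 0.074 m and horizontal distance between scone6 and scone5 above 0.074 m); the robot touches nothing.
It fails at once if the mug is shifted more than 20 mm (distance of mug from where it was at the start of the episode above 0.02 m).
It fails at once if the pepper mill is shifted more than 20 mm (distance of mill from where it was at the start of the episode above 0.02 m).
It fails at once if the bowl on the shelf is shifted more than 20 mm (distance of bowl from where it was at the start of the episode above 0.02 m).
It fails at once if the wire shelf is struck by the robot with more than 15 N (contact force between any of the fingers, the arm and shelf above 15 N).
It fails at once if a scone is dropped from a height or flung (faster than 1.5 m/s) (linear speed of any of scone1, scone2, scone3, scone4, scone5, scone6 above 1.5 m/s).
It also fails if it takes over 72 s, if anything falls off the work surface, if the arm or the gripper's body presses on something with over 40 N, if the wrist force passes 120 N, or if a joint passes its speed limit or range.

ROBOT

A 6-joint arm with a two-finger parallel gripper is mounted at the origin on the work surface. World frame = base frame: x ahead of the robot, y to its left, z up, the work surface at z = 0. Lengths are in mm, angles in rad, forces in N, time in s.
With the tool pointing down it reaches from about 300 to 825 mm from the base axis. Payload 5.4 kg.
Tool frame: the origin (TCP) lies on the centre line of the jaws, within the pads' length; the fingertips stand 17 mm ahead of it and the grasp point (between the pads) lies 2 mm behind it; z points along the fingers, y is the line along which they close (so a half turn about z gives the same grasp; the last joint's range is limited). The gripper opens to 92 mm and grips with 3 to 60 N. Pads are 20 mm wide; open, the fingers measure 128 mm over their backs; the gripper's body (75 mm by 189 mm) begins 69 mm behind the grasp point.
Start: joints at [0.964, 0.158, 1.597, -0, 1.386, -0.21], TCP at [222.228, 530.303, 231.601] pointing down, gripper open.
Joint ranges: [-2.91, 2.91], [-0.94, 2.29], [0.18, 2.7], [-1.29, 4.43], [0.17, 2.64], [-3, 3]. Speed limits (rad/s): [2.57, 2.57, 3.14, 3.14, 3.14, 3.14].

INTERFACE

Orientations are given as a unit quaternion [x, y, z, w].
In Python, from station import bot, eyes, order gives the robot as it stands.
- The arm moves only by the shell command python3 -m inch 'ROWS' [OPENING] [FORCE]. ROWS is text: rows parted by semicolons, each of 6 numbers parted by spaces: the shift along the world's x, y, z in units of 0.2 m (1.0 is 0.2 m), then the turn, a rotation vector about the world's x, y, z in units of pi rad (1.0 is pi rad). A call has 1 to 12 rows; each row is the pose to reach, as a shift and turn from the pose commanded when the call began, turning the shorter way round; what a row does not reach only later rows make up. A row lasts 1/10 s, in which the tool goes at most 50 mm and 8.59 degrees, less where a joint would pass 70% of its speed; a pose out of reach is approached as far as the arm can. A call with a number of a shift or a turn outside -1 to 1 is refused whole. A call with a gripper value outside its range is refused whole. OPENING is the opening, from -1 (shut) to 1 (fully open), set as the call begins (- or left out, the last holds). The fingers move at their own pace and stop on an object; FORCE is the grip in N (left out, the last holds). Time passes only in rows, so rows that repeat a pose let the fingers close. It gives the time, the measured TCP pose, the force, the opening and the grip force at its end, in the units of the state.
- bot.sense(): the state, without advancing time (a new reading comes with each control period).
- eyes.read_camera(name): name is "scene" or "top" or "wrist"; returns the picture (384x512x3 uint8, blue, green, red); there is no depth.
- eyes.camera_model(name): a dict with "intrinsics" (3x3 intrinsics, pixels), "R" (3x3) and "t" (3): a world point X has camera coordinates R X + t. Camera axes: x right, y down, z forward; pixel columns grow to the right and rows downward; lengths in mm; the calibration is good to about 2 mm. A picture is of the moment at which its call begins: read the wrist's pose just before it. camera_model takes no time and is no camera call; for the wrist camera it gives the pose at the moment of the call.
- order.hand_in(): hands the job in; it is judged then, once.
The state is a dict: "t": time; "joint_positions": joint angles; "qd": joint speeds; "joint_torque": joint torques, N m; "tcp_pos": TCP position; "ee_rot": TCP orientation; "contact_force": force on the tool from outside, world axes, zero at the start; "ft_torque": the same for the moment, N m; "width": finger opening in mm; "grasp_force": force on a finger pad.
Only numpy, scipy, OpenCV 4.12 (cv2) and the standard library are available. Lean on these libraries where they do the work, as an engineer would, in place of code of your own. Each camera call takes 0.05 s, during which the arm holds its last target. There are 200 camera calls.

## Working session

There is one attempt and no reset: what is moved stays moved. The work goes in short steps, Python scripts to look and compute and a shell command to move; the robot and the scene stay as the last step left them, time stands still between calls to the robot, and variables do not carry over. Pictures are saved under pics/ and viewed, at most 10 in all, crops included, and the job is handed in when it is done.

```bash
ls; mkdir -p pics; python3 - <<'E'
from station import bot,eyes,order
import cv2,numpy as np
s=bot.sense();print(s)
a=[eyes.read_camera(n) for n in("top","scene")]
for n,i in zip(("top","scene"),a):
    cv2.imwrite(f"pics/{n}0.png",i); m=eyes.camera_model(n);print(n,m)
E
```

```text
pics
{'t': 0.0, 'joint_positions': array([ 9.63879452e-01,  1.59059966e-01,  1.59824720e+00, -1.23315062e-05,
        1.38618382e+00, -2.10097347e-01]), 'qd': array([-1.13255636e-03,  1.31448694e-03,  4.99866008e-04,  1.00963076e-03,
       -2.75648114e-04, -2.53755682e-05]), 'joint_torque': array([-1.02119531e-03, -3.85571659e+01, -3.22106516e+01,  7.00003118e-02,
        3.77658277e-02, -1.54759359e-04]), 'tcp_pos': array([221.90062631, 529.80504335, 230.60526295]), 'ee_rot': array([ 1.97109339e-01,  9.80381052e-01, -8.73473681e-04, -3.71486338e-04]), 'contact_force': array([ 0.26264258, -1.23007373,  0.39544437]), 'ft_torque': array([-0.00136394, -0.02424813,  0.04029203]), 'grasp_force': 0.0, 'width': 91.81758329871788}
top {'intrinsics': array([[431.67263411,   0.        , 258.64946473],
       [  0.        , 431.67263411, 190.7463717 ],
       [  0.        ,   0.        ,   1.        ]]), 'R': array([[ 6.29969191e-03, -9.99979450e-01,  1.18893489e-03],
       [-9.89399599e-01, -6.40553166e-03, -1.45077227e-01],
       [ 1.45081862e-01, -2.62389870e-04, -9.89419620e-01]]), 't': array([  19.12403285,  565.98570203, 1144.15930036])}
scene {'intrinsics': array([[477.44424616,   0.        , 248.96841594],
       [  0.        , 477.44424616, 194.97632418],
       [  0.        ,   0.        ,   1.        ]]), 'R': array([[-0.73363602,  0.67922773,  0.02068534],
       [ 0.42406016,  0.48139002, -0.76709623],
       [-0.53099075, -0.5539976 , -0.64119848]]), 't': array([ 406.37360611, -126.43910822, 1656.7498611 ])}
```

View pics/top0.png

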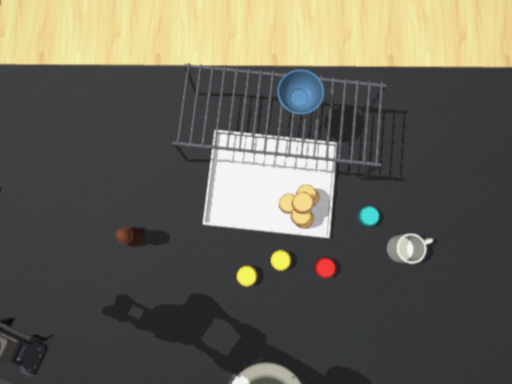

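View pics/scene0.png

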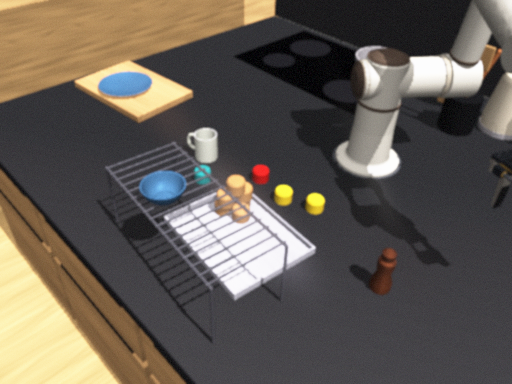

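The top view shows the tray with corners near (217,131), (337,142), (330,236) and (204,225), and the heap near (302,203) in its right front part. The shelf's front edge runs from (176,144) to (380,164). The mug is at (407,248), the mill at (128,236), and the turquoise, red and yellow decoys lie outside the tray. In the scene view the heap is a 3-2-1 pile. Next I'll measure.

```bash
cat > h.py <<'E'
import cv2,numpy as np
from station import bot,eyes,order
def ray(m,px,z):
    K=np.array(m["intrinsics"]);R=np.array(m["R"]);t=np.array(m["t"])
    d=R.T@np.linalg.inv(K)@np.array([px[0],px[1],1.]);c=-R.T@t
    return c+d*(z-c[2])/d[2]
def proj(m,X):
    v=m["intrinsics"]@(m["R"]@np.array(X,float)+m["t"]);return v[:2]/v[2]
E
python3 - <<'E'
from h import *
m=eyes.camera_model("top");im=cv2.imread("pics/top0.png");hsv=cv2.cvtColor(im,cv2.COLOR_BGR2HSV)
w=((hsv[...,1]<50)&(hsv[...,2]>120)).astype(np.uint8); w[:, :195]=0;w[:,345:]=0;w[:120]=0;w[245:]=0
o=((hsv[...,0]>8)&(hsv[...,0]<24)&(hsv[...,1]>90)&(hsv[...,2]>80)).astype(np.uint8);o[:150]=0;o[245:]=0;o[:,:195]=0;o[:,345:]=0
k=cv2.morphologyEx(w|o,cv2.MORPH_CLOSE,np.ones((9,9)))
c=max(cv2.findContours(k,0,2)[0],key=cv2.contourArea)
P=np.array([ray(m,p[0],22)[:2] for p in c],np.float32)
r=cv2.minAreaRect(P);print(r);print(cv2.boxPoints(r))
# front/left/right edges lines
for name,pz in(("shelfL",(176,144)),("shelfR",(380,164))):print(name,ray(m,pz,201))
for name,px,z in(("mug",(411,249),90),("mill",(124,235),140)):print(name,ray(m,px,z))
a=cv2.resize(im[165:245,260:350],None,fx=8,fy=8,interpolation=3)[:600]
s=cv2.imread("pics/scene0.png")
cv2.imwrite("pics/crop.png",np.hstack([cv2.resize(im[170:240,270:335],(390,420),interpolation=3),cv2.resize(s[165:235,200:265],(390,420),interpolation=3)]))
E
```

```text
((592.740966796875, -8.137985229492188), (358.1409912109375, 274.7763977050781), 84.22310638427734)
[[ 438.02615 -172.47025]
 [ 711.40704 -200.12787]
 [ 747.4558   156.19427]
 [ 474.0749   183.8519 ]]
shelfL [654.99260784 222.6645008  201.        ]
shelfR [ 609.04309151 -267.40123428  201.        ]
mug [ 409.23564074 -371.56866628   90.        ]
mill [438.4386285 355.5564848 140.       ]
```

View pics/crop.png

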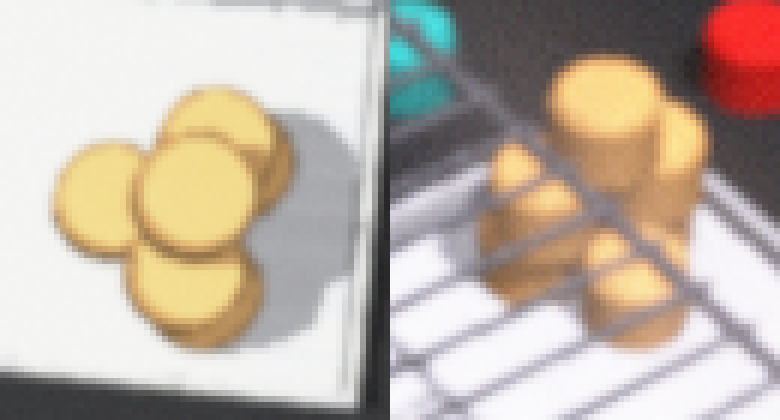

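The crop shows the top disc centred at about crop (195,192). Two middle-layer discs follow at about (217,148) and (187,263), and a bottom one at about (113,201). I'll turn these into world and tray coordinates, cross-check the top disc in the scene view, and write the planning helper.

```bash
cat >> h.py <<'E'
from scipy.spatial.transform import Rotation as Ro
TY=-0.097; TC=np.array([593.,-8.])
def w2t(p): c,s=np.cos(TY),np.sin(TY); d=np.array(p[:2])-TC; return np.array([c*d[0]+s*d[1],-s*d[0]+c*d[1]])
def t2w(p): c,s=np.cos(TY),np.sin(TY); return TC+np.array([c*p[0]-s*p[1],s*p[0]+c*p[1]])
def tool(yaw,tilt):  # closing line = world y turned by yaw; tilt forward (deg)
    return Ro.from_euler('z',yaw)*Ro.from_euler('y',-np.deg2rad(tilt))*Ro.from_quat([0,1,0,0])
def plan(p,yaw,tilt):
    s=bot.sense(); R0=Ro.from_quat(s["ee_rot"]); best=None
    for h in(0,np.pi):
        T=tool(yaw,tilt)*Ro.from_euler('z',h)
        rv=(T*R0.inv()).as_rotvec()
        if best is None or np.linalg.norm(rv)<np.linalg.norm(best): best=rv
    print("shift",((np.array(p)-s["tcp_pos"])/200).round(3),"turn",(best/np.pi).round(4),"deg",np.rad2deg(np.linalg.norm(best)).round(1))
E
python3 - <<'E'
from h import *
m=eyes.camera_model("top");ms=eyes.camera_model("scene")
for n,c,z in(("top",(195,192),124),("midU",(217,148),84),("midL",(187,263),84),("botL",(113,201),44)):
    px=(270+(c[0]+.5)/6-.5,170+(c[1]+.5)/6-.5); w=ray(m,px,z); print(n,w.round(1),"tray",w2t(w).round(1),"scene crop",((proj(ms,w)-[200,165])*6).round())
q=w2t;print("shelf edge tray",w2t((655,222.7)),w2t((609,-267.4)))
p=[520,0,230];plan(p,TY,40);print(bot.sense()["tcp_pos"])
E
```

```text
top [526.6 -87.9 124. ] tray [-58.4 -85.9] scene crop [215.  94.]
midU [ 551.  -101.8   84. ] tray [-32.7 -97.4] scene crop [157. 167.]
midL [500.1 -88.2  84. ] tray [-84.7 -88.8] scene crop [255. 136.]
botL [532.  -58.7  44. ] tray [-55.8 -56.4] scene crop [246. 257.]
shelf edge tray [ 39.3657254  235.62009605] [  41.04714766 -256.6310419 ]
shift [ 1.49  -2.649 -0.004] turn [-0.0541 -0.2165  0.0917] deg 43.4
[221.92512121 529.8870791  230.72946142]
```

```bash
python3 -m inch '0.11 -0.2 0 0 0 0; 0.22 -0.4 0 -0.01 -0.04 0.018; 0.33 -0.6 0 -0.02 -0.08 0.036; 0.44 -0.8 0 -0.03 -0.12 0.054; 0.55 -1 0 -0.042 -0.16 0.072; 0.55 -1 0 -0.0541 -0.2165 0.0917; 0.55 -1 0 -0.0541 -0.2165 0.0917; 0.55 -1 0 -0.0541 -0.2165 0.0917' 1 15
python3 -m inch '0.1 -0.2 0 0 0 0; 0.22 -0.42 0 0 0 0; 0.34 -0.64 0 0 0 0; 0.46 -0.85 0 0 0 0; 0.55 -1 0 0 0 0; 0.55 -1 0 0 0 0;0.55 -1 0 0 0 0'
python3 - <<'E'
from h import *
print(bot.sense()["joint_positions"]);plan([526.6,-88,200],TY,40)
E
```

```text
t: 0.9
tcp_pos: [330.8, 329.5, 229.8]
ee_rot: [0.044, 0.939, -0.017, 0.341]
contact_force: [-0.4, 0.3, 0.3]
width: 92.1
grasp_force: 0.0
t: 1.6
tcp_pos: [442.9, 128.9, 232.3]
ee_rot: [0.048, 0.938, -0.016, 0.342]
contact_force: [-0.1, 1.3, 0.2]
width: 92.2
grasp_force: 0.0
[ 0.11042001 -0.67702699  2.41363581 -0.20129477  0.72719087 -1.25572687]
shift [ 0.418 -1.085 -0.161] turn [-0.0007  0.0002  0.0011] deg 0.2
```

```bash
python3 -m inch '0.1 -0.22 -0.03 0 0 0; 0.2 -0.44 -0.06 0 0 0; 0.3 -0.66 -0.1 0 0 0; 0.4 -0.85 -0.14 0 0 0; 0.418 -1 -0.16 0 0 0; 0.418 -1 -0.16 0 0 0; 0.418 -1 -0.16 0 0 0'
python3 -m inch '0 -0.085 0 0 0 0; 0 -0.085 0 0 0 0; 0 -0.085 0 0 0 0'
python3 - <<'E'
from h import *
cv2.imwrite("pics/w1.png",eyes.read_camera("wrist"));cv2.imwrite("pics/t1.png",eyes.read_camera("top"))
m=eyes.camera_model("wrist");print(proj(m,[526.6,-88,124]));plan([526.6,-88,110],TY,40)
cv2.imwrite("pics/v1.png",np.hstack([cv2.resize(cv2.imread("pics/w1.png"),(400,300)),cv2.resize(cv2.imread("pics/t1.png")[150:250,200:333],(400,300))]))
E
```

```text
t: 2.3
tcp_pos: [525.9, -67.9, 199.0]
ee_rot: [0.045, 0.939, -0.015, 0.341]
contact_force: [0.1, 0.3, -0.8]
width: 91.8
grasp_force: 0.0
t: 2.6
tcp_pos: [525.9, -84.4, 199.7]
ee_rot: [0.044, 0.939, -0.015, 0.342]
contact_force: [0.3, -0.2, -0.4]
width: 91.7
grasp_force: 0.0
[251.6723371  143.18548854]
shift [ 0.004 -0.016 -0.448] turn [-0.0004  0.0001 -0.0011] deg 0.2
```

View pics/v1.png

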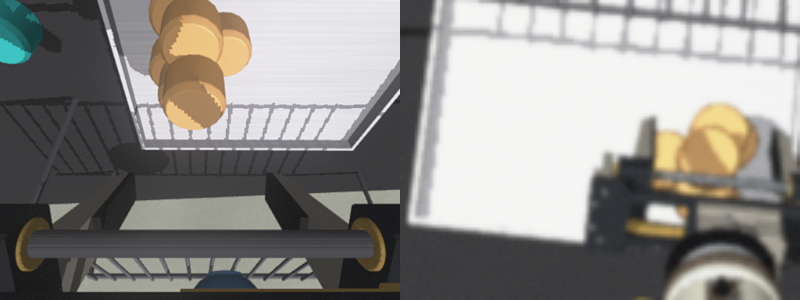

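The left half (wrist) shows the top scone at about (249,141) in full-image pixels, against a predicted (252,143), so it agrees. Jaws are straddling it; going down to grip.

```bash
python3 -m inch '0 -0.01 -0.2 0 0 0; 0 -0.01 -0.35 0 0 0; 0 -0.01 -0.44 0 0 0; 0 -0.01 -0.445 0 0 0; 0 -0.01 -0.445 0 0 0'
python3 -m inch '0 0 0 0 0 0;0 0 0 0 0 0;0 0 0 0 0 0;0 0 0 0 0 0;0 0 0 0 0 0;0 0 0 0 0 0' -1 15
python3 - <<'E'
from h import *
m=eyes.camera_model("wrist");c=-m["R"].T@m["t"];s=bot.sense();print("cam in tool",Ro.from_quat(s["ee_rot"]).inv().apply(c-s["tcp_pos"]))
for t in((65,105),(65,0),(65,-105),(-75,105),(-75,0),(-75,-105)):print(t,t2w(t))
E
```

```text
t: 3.2
tcp_pos: [526.0, -88.0, 110.9]
ee_rot: [0.045, 0.939, -0.016, 0.342]
contact_force: [0.8, 0.1, 0.6]
width: 92.2
grasp_force: 0.0
t: 3.8
tcp_pos: [526.0, -89.0, 110.9]
ee_rot: [0.045, 0.938, -0.016, 0.342]
contact_force: [-0.4, 0.1, 1.6]
width: 53.1
grasp_force: 15.0
cam in tool [  68.63269505   -0.44171563 -154.69184354]
(65, 105) [667.86348293  90.21129733]
(65, 0) [657.69444719 -14.29511736]
(65, -105) [ 647.52541146 -118.80153205]
(-75, 105) [528.52159667 103.77001165]
(-75, 0) [518.35256093  -0.73640305]
(-75, -105) [ 508.1835252  -105.24281774]
```

```bash
python3 -m inch '0 0 0.15 0 0 0; 0 0.2 0.15 0 0 0; 0 0.42 0.15 0 0 0; 0 0.64 0.1 0 0 0; 0.05 0.86 0 0 0 0; 0.15 0.895 -0.15 0 0 0; 0.3 0.895 -0.255 0 0 0; 0.5 0.895 -0.255 0 0 0; 0.71 0.895 -0.255 0 0 0; 0.71 0.895 -0.255 0 0 0; 0.71 0.895 -0.255 0 0 0'
python3 - <<'E'
from h import *
s=bot.sense();print(s["joint_positions"],s["contact_force"],w2t(s["tcp_pos"]));plan([668,90,31.5],TY,40)
E
```

```text
t: 4.9
tcp_pos: [667.7, 90.3, 58.9]
ee_rot: [0.045, 0.939, -0.016, 0.34]
contact_force: [-0.7, 0.8, -1.3]
width: 53.2
grasp_force: 15.0
[-0.02305986  0.28501426  1.99713258 -0.27576497  0.17167211 -1.24200761] [-0.67341131  0.78769414 -1.26399321] [ 64.80263274 105.10755215]
shift [ 0.002 -0.002 -0.137] turn [-0.0003 -0.0008 -0.0002] deg 0.2
```

Joint 5 is at its lower limit (0.17), so 40° of tilt is too much down low. I'll fit a simple arm geometry to the logged poses and choose a feasible tilt from it.

```bash
cat > arm.py <<'E'
from h import *
from scipy.optimize import least_squares
D=[([222.2,530.3,231.6],[.197109,.980381,-.000873,-.000371],[.96388,.15906,1.59825,0,1.38618]),
([442.9,128.9,232.3],[.0463,.9385,-.0158,.3417],[.11042,-.67703,2.41364,-.2013,.72719]),
([667.7,90.3,58.9],[.045,.939,-.016,.340],[-.02306,.28501,1.99713,-.27576,.17167])]
def res(v):
    L1,L2,h,d,a=v;o=[]
    for p,q,j in D:
        w=np.array(p)-d*Ro.from_quat(q).apply([0,0,1]);r=np.hypot(w[0],w[1])
        o+=[a+L1*np.sin(j[1])+L2*np.sin(j[1]+j[2])-r, h+L1*np.cos(j[1])+L2*np.cos(j[1]+j[2])-w[2]]
    return o
f=least_squares(res,[400,400,200,250,0]);V=f.x
def q5(p,yaw,tilt):
    L1,L2,h,d,a=V;R=tool(yaw,tilt);z=R.apply([0,0,1]);w=np.array(p)-d*z;r=np.hypot(w[0],w[1])-a;zz=w[2]-h
    c=(r*r+zz*zz-L1**2-L2**2)/(2*L1*L2)
    q3=np.arccos(np.clip(c,-1,1));q2=np.arctan2(r,zz)-np.arctan2(L2*np.sin(q3),L1+L2*np.cos(q3))
    b=q2+q3;az=np.arctan2(w[1],w[0]);fw=np.array([np.sin(b)*np.cos(az),np.sin(b)*np.sin(az),np.cos(b)])
    return np.array([q2,q3,np.arccos(fw@z)])
E
python3 - <<'E'
from arm import *
print(V.round(1),np.round(f.fun,1))
for p,y in(((667.7,90.3,59),TY),((668,90,31),TY),((655,91,31),TY),((647,-119,31),TY),((658,-14,31),TY),((526,-88,70),TY),((526,-88,31),TY),((508,-105,31),TY)):
    print(p,[(t,q5(p,y,t).round(2).tolist()) for t in(40,30,25,20,0)])
E
```

```text
[342.1 480.9 249.1 266.2  48.8] [ 0.1 -0.1 -0.   0.1 -0.   0. ]
(667.7, 90.3, 59) [(40, [0.28, 2.0, 0.27]), (30, [0.32, 1.88, 0.45]), (25, [0.35, 1.81, 0.56]), (20, [0.39, 1.74, 0.68]), (0, [0.59, 1.42, 1.12])]
(668, 90, 31) [(40, [0.35, 2.0, 0.23]), (30, [0.38, 1.88, 0.4]), (25, [0.4, 1.82, 0.51]), (20, [0.44, 1.75, 0.62]), (0, [0.63, 1.43, 1.08])]
(655, 91, 31) [(40, [0.32, 2.04, 0.23]), (30, [0.35, 1.92, 0.39]), (25, [0.37, 1.86, 0.5]), (20, [0.41, 1.79, 0.61]), (0, [0.6, 1.48, 1.06])]
(647, -119, 31) [(40, [0.3, 2.06, 0.11]), (30, [0.33, 1.95, 0.35]), (25, [0.36, 1.88, 0.47]), (20, [0.39, 1.81, 0.59]), (0, [0.59, 1.49, 1.06])]
(658, -14, 31) [(40, [0.3, 2.06, 0.11]), (30, [0.33, 1.95, 0.35]), (25, [0.36, 1.88, 0.47]), (20, [0.39, 1.81, 0.59]), (0, [0.59, 1.49, 1.06])]
(526, -88, 70) [(40, [-0.15, 2.43, 0.18]), (30, [-0.1, 2.31, 0.41]), (25, [-0.06, 2.25, 0.52]), (20, [-0.01, 2.18, 0.62]), (0, [0.21, 1.9, 1.03])]
(526, -88, 31) [(40, [-0.03, 2.43, 0.08]), (30, [0.0, 2.32, 0.3]), (25, [0.04, 2.26, 0.41]), (20, [0.07, 2.19, 0.53]), (0, [0.28, 1.92, 0.95])]
(508, -105, 31) [(40, [-0.07, 2.47, 0.11]), (30, [-0.04, 2.36, 0.31]), (25, [-0.0, 2.3, 0.42]), (20, [0.03, 2.24, 0.53]), (0, [0.24, 1.96, 0.94])]
```

Geometry fits to 0.1 mm. 30° is comfortable everywhere, so I'll use that from now on. For this one I'll ease the tilt to 30°, touch the edge down, lighten the grip so it settles flat, and release.

```bash
python3 -m inch '-0.06 0 -0.05 0.001 0.012 0; -0.07 0 -0.08 0.003 0.03 0; -0.07 0 -0.1 0.0054 0.0553 0; -0.07 0 -0.11 0.0054 0.0553 0; -0.07 0 -0.11 0.0054 0.0553 0; -0.07 0 -0.115 0.0054 0.0553 0; -0.07 0 -0.115 0.0054 0.0553 0'
python3 -m inch '0 0 0 0 0 0; 0 0 -0.01 0 0 0; 0 0 -0.02 0 0 0; 0 0 -0.025 0 0 0; 0 0 -0.025 0 0 0; 0 0 -0.025 0 0 0' -1 3
python3 -c "
from h import *
print(bot.sense()['joint_positions'],w2t(bot.sense()['tcp_pos']))"
```

```text
t: 5.6
tcp_pos: [652.8, 90.6, 36.4]
ee_rot: [0.047, 0.965, -0.012, 0.258]
contact_force: [0.7, -0.4, -0.3]
width: 53.3
grasp_force: 15.0
t: 6.2
tcp_pos: [653.9, 90.4, 31.9]
ee_rot: [0.047, 0.965, -0.012, 0.258]
contact_force: [0.4, -0.0, -1.2]
width: 53.2
grasp_force: 3.0
[-0.03014817  0.33692655  1.91993161 -0.09049831  0.36415239 -1.42833096] [ 51.11691693 103.8475022 ]
```

```bash
python3 -m inch '0 0 -0.006 0 0 0; 0 0 -0.012 0 0 0; 0 0 -0.012 0 0 0'
python3 -m inch '0 0 0 0 0 0; 0 0 0 0 0 0; 0 0 0 0 0 0;0 0 0 0 0 0' 0.9
python3 -m inch '-0.15 0 0.1 0 0 0; -0.35 0 0.2 0 0 0; -0.55 -0.05 0.4 0 0 0; -0.65 -0.2 0.6 0 0 0; -0.65 -0.4 0.7 0 0 0;-0.65 -0.4 0.7 0 0 0;-0.65 -0.4 0.7 0 0 0' 1
python3 - <<'E'
from h import *
t=eyes.read_camera("top");cv2.imwrite("pics/t2.png",t);s=eyes.read_camera("scene");cv2.imwrite("pics/s2.png",s)
cv2.imwrite("pics/v2.png",np.hstack([cv2.resize(t[120:240,200:350],(400,320),interpolation=3),cv2.resize(s[150:290,160:335],(400,320),interpolation=3)]))
E
```

```text
t: 6.5
tcp_pos: [654.4, 90.4, 30.0]
ee_rot: [0.047, 0.965, -0.012, 0.259]
contact_force: [-0.4, 0.4, -0.2]
width: 53.4
grasp_force: 3.0
t: 6.9
tcp_pos: [653.8, 90.4, 29.5]
ee_rot: [0.047, 0.965, -0.012, 0.258]
contact_force: [0.2, 0.7, 0.2]
width: 83.1
grasp_force: 0.0
t: 7.6
tcp_pos: [524.4, 9.3, 170.7]
ee_rot: [0.048, 0.965, -0.012, 0.259]
contact_force: [-0.1, 0.4, -1.0]
width: 91.7
grasp_force: 0.0
```

View pics/v2.png

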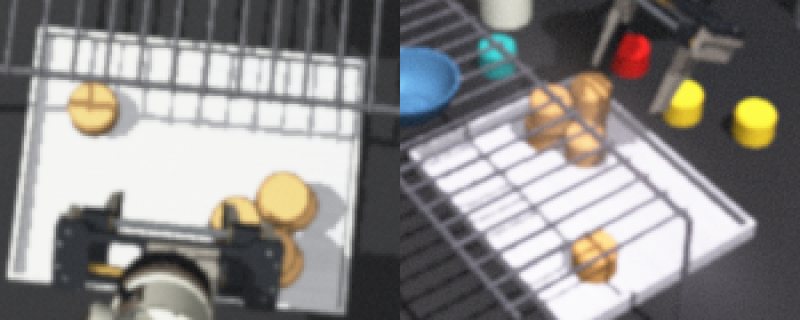

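Scone 1 stands upright at back left (crop (93,108)). The middle-layer far disc is at crop (287,200). I'll measure both.

```bash
python3 - <<'E'
from h import *
m=eyes.camera_model("top")
for n,c,z in(("placed",(93,108),44),("midU",(287.5,200.5),84)):
    w=ray(m,(200+c[0]/2.667,120+c[1]/2.667),z);print(n,w,w2t(w))
w=eyes.read_camera("wrist");cv2.imwrite("pics/w2.png",w)
plan([551,-101,160],-0.15,30)
E
```

```text
placed [649.65310138  89.08972046  44.        ] [ 46.98384447 102.12005716]
midU [ 548.59058812 -107.19684898   84.        ] [ -34.59363917 -103.03150412]
shift [ 0.14  -0.563 -0.039] turn [-0.0007 -0.0012 -0.0175] deg 3.2
```

View pics/w2.png

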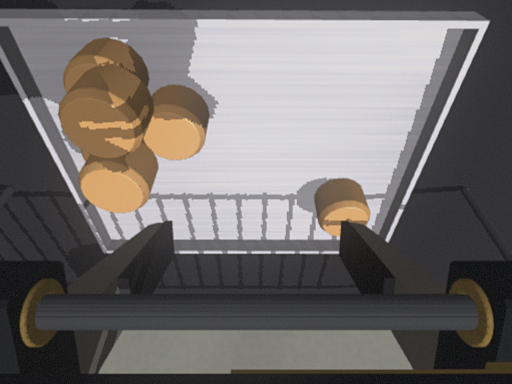

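The wrist view shows scone 1 upright at (343,205). In the heap, top faces appear at about D (178,137), C (116,187) and B (107,125). I'll cast these at the candidate heights.

```bash
python3 - <<'E'
from h import *
m=eyes.camera_model("wrist")
for n,p in(("D",(178,137)),("C",(116,187)),("B",(107,125))):
    print(n,[(z,ray(m,p,z).round(0)[:2].tolist()) for z in(44,84)])
for X in([548.6,-107,84],[548.6,-107,44],[500,-88,84],[532,-59,44],[526,-88,124],[650,89,44]): print(X,proj(m,X).round())
# tray inner/outer corner points: tray rim top corners front seen in wrist
for c in((-135,-175),(-135,175),(135,-175),(135,175)): print(c,proj(m,[*t2w(c),22]).round(), proj(eyes.camera_model("top"),[*t2w(c),22]).round(1))
E
```

```text
D [(44, [533.0, -53.0]), (84, [507.0, -39.0])]
C [(44, [581.0, -124.0]), (84, [547.0, -98.0])]
B [(44, [516.0, -106.0]), (84, [493.0, -82.0])]
[548.6, -107, 84] [105. 190.]
[548.6, -107, 44] [121. 158.]
[500, -88, 84] [103. 134.]
[532, -59, 44] [170. 137.]
[526, -88, 124] [ 99. 205.]
[650, 89, 44] [343. 221.]
(-135, -175) [-16.  22.] [328.1 236.9]
(-135, 175) [490.  23.] [201.7 223.8]
(135, -175) [107. 254.] [335.7 141.8]
(135, 175) [384. 254.] [213.3 129.5]
```

```bash
sed -i 's/593.,-8./592.,-9./' h.py; python3 -c "
from h import *
plan([549,-102,150],-0.25,30)"
```

```text
shift [ 0.13  -0.568 -0.089] turn [-0.0008 -0.0012 -0.0493] deg 8.9
```

```bash
python3 -m inch '0.03 -0.2 0 0 0 -0.02; 0.07 -0.4 -0.03 0 0 -0.04; 0.13 -0.568 -0.089 0 0 -0.0493; 0.13 -0.568 -0.089 0 0 -0.0493; 0.13 -0.568 -0.089 0 0 -0.0493'
python3 -m inch '0 0 -0.2 0 0 0; 0 0 -0.36 0 0 0; 0 0 -0.395 0 0 0; 0 0 -0.395 0 0 0; 0 0 -0.395 0 0 0'
python3 -m inch '0 0 0 0 0 0;0 0 0 0 0 0;0 0 0 0 0 0;0 0 0 0 0 0;0 0 0 0 0 0;0 0 0 0 0 0' -1 15
python3 -c "
from h import *
plan([*t2w((-75,105)),31.5],TY,30)"
```

```text
t: 8.25
tcp_pos: [549.2, -101.9, 149.6]
ee_rot: [0.121, 0.959, -0.031, 0.255]
contact_force: [-0.2, -0.4, 0.3]
width: 91.8
grasp_force: 0.0
t: 8.75
tcp_pos: [551.1, -102.9, 74.6]
ee_rot: [0.121, 0.958, -0.032, 0.258]
contact_force: [0.1, 0.9, 0.3]
width: 92.1
grasp_force: 0.0
t: 9.35
tcp_pos: [550.1, -103.2, 73.1]
ee_rot: [0.121, 0.958, -0.032, 0.257]
contact_force: [-1.0, 1.1, 1.8]
width: 53.2
grasp_force: 15.0
shift [-0.113  1.03  -0.208] turn [-0.0003 -0.      0.0491] deg 8.8
```

```bash
python3 -m inch '0 0 0.15 0 0 0; 0 0.15 0.2 0 0 0; -0.03 0.37 0.2 0 0 0.015; -0.06 0.6 0.15 0 0 0.03; -0.1 0.82 0.05 0 0 0.049; -0.113 0.98 -0.05 0 0 0.049; -0.113 0.98 -0.1 0 0 0.049; -0.113 0.98 -0.1 0 0 0.049; -0.113 0.98 -0.1 0 0 0.049'
python3 -m inch '0 0.05 0 0 0 0; 0 0.05 -0.05 0 0 0; 0 0.05 -0.08 0 0 0; 0 0.05 -0.09 0 0 0; 0 0.05 -0.1 0 0 0; 0 0.05 -0.1 0 0 0; 0 0.05 -0.1 0 0 0'
```

```text
t: 10.25
tcp_pos: [527.8, 92.1, 53.2]
ee_rot: [0.048, 0.965, -0.012, 0.258]
contact_force: [-0.1, -0.3, -0.6]
width: 53.4
grasp_force: 15.0
t: 10.95
tcp_pos: [527.7, 102.6, 33.1]
ee_rot: [0.047, 0.965, -0.012, 0.259]
contact_force: [0.4, -0.4, -0.2]
width: 53.2
grasp_force: 15.0
```

```bash
python3 -m inch '0 0 -0.005 0 0 0; 0 0 -0.01 0 0 0; 0 0 -0.01 0 0 0' -1 5
python3 -m inch '0 0 0 0 0 0; 0 0 0 0 0 0; 0 0 0 0 0 0;0 0 0 0 0 0' 0.95
python3 -m inch '-0.02 0 0.15 0 0 0; -0.05 0 0.35 0 0 0; -0.05 -0.1 0.5 0 0 0; -0.05 -0.3 0.65 0 0 0; -0.05 -0.47 0.7 0 0 0;-0.05 -0.47 0.7 0 0 0;-0.05 -0.47 0.7 0 0 0' 1
python3 - <<'E'
from h import *
w=eyes.read_camera("wrist");cv2.imwrite("pics/w3.png",w);m=eyes.camera_model("wrist")
np.savez("pics/w3.npz",**m)
for X in([497,-85,84],[532,-59,44],[550,-105,44],[497,-95,44],[527,103,44],[650,89,44]): print(X,proj(m,X).round())
E
```

```text
t: 11.25
tcp_pos: [528.4, 102.6, 31.8]
ee_rot: [0.047, 0.965, -0.012, 0.259]
contact_force: [-1.8, -2.3, 4.3]
width: 53.9
grasp_force: 5.0
t: 11.65
tcp_pos: [527.2, 102.9, 30.7]
ee_rot: [0.047, 0.965, -0.012, 0.258]
contact_force: [-0.6, 1.1, -0.3]
width: 83.4
grasp_force: 0.0
t: 12.35
tcp_pos: [517.2, 8.3, 170.7]
ee_rot: [0.048, 0.965, -0.012, 0.258]
contact_force: [-0.2, 0.7, 0.1]
width: 91.7
grasp_force: 0.0
[497, -85, 84] [114. 136.]
[532, -59, 44] [176. 141.]
[550, -105, 44] [130. 163.]
[497, -95, 44] [117. 107.]
[527, 103, 44] [377. 119.]
[650, 89, 44] [345. 223.]
```

View pics/w3.png

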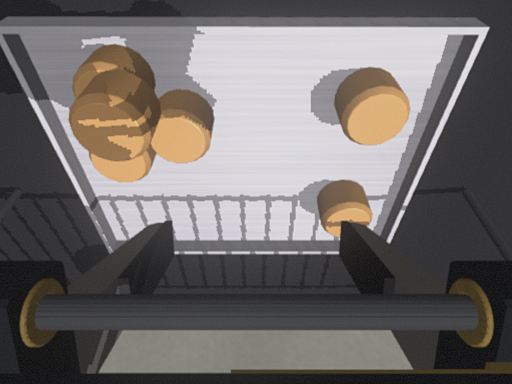

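Both placed scones stand upright, at (372,105) and (345,205). The last middle scone is at (113,133) as predicted, and bottom ones D and U at (184,140) and (122,157). Next is the second middle scone.

```bash
python3 -c "
from h import *
plan([497,-84,150],TY,30);print(t2w((10,0)),t2w((57,0)))"
```

```text
shift [-0.099 -0.466 -0.099] turn [-0.0006 -0.0007  0.0002] deg 0.2
[601.95299188  -9.96847959] [648.73205369 -14.52033368]
```

```bash
python3 -m inch '-0.05 -0.2 0 0 0 0; -0.1 -0.4 -0.05 0 0 0; -0.1 -0.466 -0.1 0 0 0; -0.1 -0.466 -0.1 0 0 0; -0.1 -0.466 -0.1 0 0 0'
python3 -m inch '0 0 -0.2 0 0 0; 0 0 -0.36 0 0 0; 0 0 -0.39 0 0 0; 0 0 -0.39 0 0 0; 0 0 -0.39 0 0 0'
python3 -m inch '0 0 0 0 0 0;0 0 0 0 0 0;0 0 0 0 0 0;0 0 0 0 0 0;0 0 0 0 0 0;0 0 0 0 0 0' -1 15
python3 -c "
from h import *
plan([602,-10,84],TY,30);print(bot.sense()['joint_positions'])"
```

```text
t: 12.9
tcp_pos: [496.9, -82.8, 149.7]
ee_rot: [0.047, 0.965, -0.011, 0.257]
contact_force: [0.2, -0.1, -0.7]
width: 91.6
grasp_force: 0.0
t: 13.4
tcp_pos: [498.7, -84.2, 74.7]
ee_rot: [0.046, 0.965, -0.012, 0.259]
contact_force: [-0.3, 1.3, 0.4]
width: 91.9
grasp_force: 0.0
t: 14.0
tcp_pos: [497.5, -84.6, 73.1]
ee_rot: [0.047, 0.965, -0.012, 0.258]
contact_force: [-1.6, -0.3, 2.9]
width: 53.5
grasp_force: 15.0
shift [0.522 0.373 0.054] turn [-0.0002 -0.      0.0001] deg 0.0
[-0.54641336 -0.16213239  2.35506057  0.45783069  0.51460417 -2.37099602]
```

```bash
python3 -m inch '0 0 0.15 0 0 0; 0.05 0.15 0.15 0 0 0; 0.2 0.3 0.1 0 0 0; 0.38 0.373 0.06 0 0 0; 0.522 0.373 0.06 0 0 0; 0.522 0.373 0.05 0 0 0; 0.522 0.373 -0.1 0 0 0; 0.6 0.365 -0.12 0 0 0; 0.757 0.351 -0.12 0 0 0; 0.757 0.351 -0.12 0 0 0; 0.757 0.351 -0.12 0 0 0'
python3 -m inch '0 0 -0.03 0 0 0; 0 0 -0.06 0 0 0; 0 0 -0.075 0 0 0; 0 0 -0.085 0 0 0; 0 0 -0.085 0 0 0'
python3 -m inch '0 0 0 0 0 0; 0 0 -0.005 0 0 0; 0 0 -0.005 0 0 0' -1 5
python3 -c "
from h import *
print(w2t(bot.sense()['tcp_pos']))"
```

```text
t: 15.1
tcp_pos: [648.0, -14.2, 48.3]
ee_rot: [0.047, 0.965, -0.012, 0.257]
contact_force: [-0.2, 0.0, -1.2]
width: 53.1
grasp_force: 15.0
t: 15.6
tcp_pos: [649.3, -14.2, 33.0]
ee_rot: [0.047, 0.965, -0.012, 0.259]
contact_force: [-3.9, 0.2, 6.9]
width: 53.6
grasp_force: 15.0
t: 15.9
tcp_pos: [649.6, -14.2, 32.2]
ee_rot: [0.047, 0.964, -0.012, 0.26]
contact_force: [-1.5, 1.3, 5.3]
width: 53.5
grasp_force: 5.0
[57.8800584   0.38053716]
```

```bash
python3 -m inch '0 0 0 0 0 0; 0 0 0 0 0 0; 0 0 0 0 0 0;0 0 0 0 0 0' 0.95
python3 -m inch '-0.12 0.01 0.07 0 0 0; -0.25 0.02 0.25 0 0 0; -0.35 0.04 0.45 0 0 0; -0.5 0.06 0.6 0 0 0; -0.62 0.1 0.69 0 0 0; -0.62 0.1 0.69 0 0 0;-0.62 0.1 0.69 0 0 0' 1
python3 - <<'E'
from h import *
w=eyes.read_camera("wrist");cv2.imwrite("pics/w4.png",w);m=eyes.camera_model("wrist");np.savez("pics/w4.npz",**m)
for X in([532,-57,44],[547,-105,44],[497,-95,44],[527,103,44],[650,89,44],[649,-14,44]): print(X,proj(m,X).round())
E
```

```text
t: 16.3
tcp_pos: [648.4, -14.1, 30.5]
ee_rot: [0.047, 0.965, -0.012, 0.258]
contact_force: [-0.2, -0.1, -0.0]
width: 83.6
grasp_force: 0.0
t: 17.0
tcp_pos: [525.0, 5.8, 169.3]
ee_rot: [0.047, 0.965, -0.012, 0.259]
contact_force: [-0.1, 0.0, 1.1]
width: 91.6
grasp_force: 0.0
[532, -57, 44] [180. 133.]
[547, -105, 44] [129. 153.]
[497, -95, 44] [117.  98.]
[527, 103, 44] [384. 111.]
[650, 89, 44] [349. 218.]
[649, -14, 44] [249. 224.]
```

View pics/w4.png

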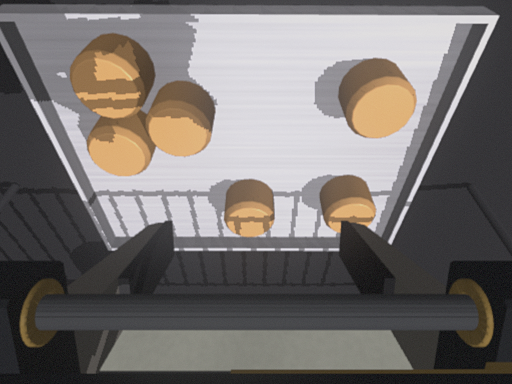

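The wrist view shows four... three placed scones upright at (377,100), (249,207) and (348,203). The bottom faces are at D (182,132), U (121,149) and L (113,89).

```bash
python3 - <<'E'
from h import *
m=eyes.camera_model("wrist")
P={n:ray(m,p,44) for n,p in dict(D=(182,132),U=(121,149),L=(113,89),FL=(379,109),BM=(249,223)).items()}
for n,p in P.items():print(n,p.round(),w2t(p).round())
for a,b in("DU","DL","UL"):print(a,b,np.linalg.norm(P[a]-P[b]).round(1),np.arctan2(*(P[b]-P[a])[1::-1]).round(2))
plan([*P["U"][:2],100],TY,30)
E
```

```text
D [531. -55.  44.] [-56. -52.]
U [ 542. -110.   44.] [ -40. -105.]
L [490. -95.  44.] [-93. -96.]
FL [525.  99.  44.] [-77. 101.]
BM [647. -14.  44.] [55.  1.]
D U 56.3 -1.37
D L 57.6 -2.36
U L 54.4 2.87
shift [ 0.088 -0.578 -0.342] turn [-0.0003 -0.0003  0.0001] deg 0.1
```

L already sits in the front-right field at (-93,-96), so it can stay. I'll take U with the jaws turned about -47°, clear of D and L.

```bash
python3 -c "
from h import *
plan([542,-110,110],-0.83,30)"
```

```text
shift [ 0.086 -0.579 -0.292] turn [-4.000e-04 -1.000e-04 -2.332e-01] deg 42.0
```

```bash
python3 -m inch '0.02 -0.1 0 0 0 -0.045; 0.04 -0.2 0 0 0 -0.09; 0.06 -0.35 0 0 0 -0.135; 0.086 -0.5 -0.05 0 0 -0.18; 0.086 -0.579 -0.15 0 0 -0.225; 0.086 -0.579 -0.292 0 0 -0.233; 0.086 -0.579 -0.292 0 0 -0.233;0.086 -0.579 -0.292 0 0 -0.233'
python3 - <<'E'
from h import *
plan([542,-110,31],-0.83,30);print(bot.sense()["joint_positions"])
w=eyes.read_camera("wrist");cv2.imwrite("pics/w5.png",w);m=eyes.camera_model("wrist")
for X in([531,-55,44],[542,-110,44],[490,-95,44]): print(X,proj(m,X).round())
E
```

```text
t: 17.85
tcp_pos: [541.4, -109.7, 108.7]
ee_rot: [0.389, 0.885, -0.104, 0.235]
contact_force: [-0.3, -1.5, 0.8]
width: 91.7
grasp_force: 0.0
shift [ 0.003 -0.002 -0.389] turn [-0.0007 -0.0011 -0.0007] deg 0.3
[-0.27180579  0.00903933  2.10733796 -0.46547143  0.62577645 -0.6898047 ]
[531, -55, 44] [311.  98.]
[542, -110, 44] [257. 166.]
[490, -95, 44] [207. 101.]
```

View pics/w5.png

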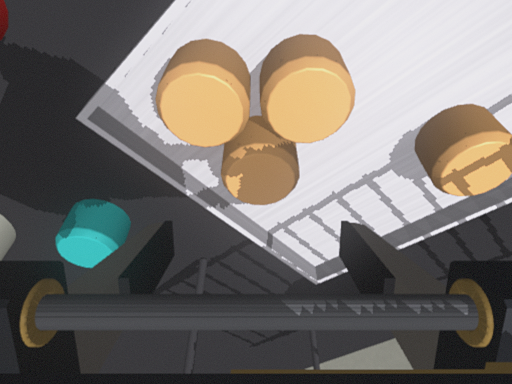

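U's top face is at (262,172) against a predicted (257,166), and D and L also match, so it's symmetric between the jaws. Descend and grip.

```bash
python3 -m inch '0.01 -0.005 -0.15 0 0 0; 0.01 -0.005 -0.3 0 0 0; 0.01 -0.005 -0.37 0 0 0; 0.01 -0.005 -0.385 0 0 0; 0.01 -0.005 -0.385 0 0 0'
python3 -m inch '0 0 0 0 0 0;0 0 0 0 0 0;0 0 0 0 0 0;0 0 0 0 0 0;0 0 0 0 0 0;0 0 0 0 0 0' -1 15
python3 -c "
from h import *
plan([*t2w((57,-105)),50],TY,30);print(t2w((57,-105)),t2w((10,-110)))"
```

```text
t: 18.4
tcp_pos: [544.8, -111.2, 34.6]
ee_rot: [0.389, 0.884, -0.104, 0.238]
contact_force: [-0.2, -0.8, 0.5]
width: 92.1
grasp_force: 0.0
t: 19.0
tcp_pos: [544.2, -111.0, 33.8]
ee_rot: [0.389, 0.884, -0.104, 0.237]
contact_force: [-2.0, -0.1, 2.0]
width: 53.2
grasp_force: 15.0
shift [ 0.472 -0.04   0.081] turn [-4.000e-04  2.000e-04  2.331e-01] deg 42.0
[ 638.56301796 -119.02674838] [ 591.29971634 -119.45139023]
```

```bash
python3 -m inch '0 0 0.2 0 0 0; 0.05 -0.01 0.22 0 0 0.045; 0.1 -0.02 0.22 0 0 0.09; 0.16 -0.03 0.22 0 0 0.135; 0.22 -0.04 0.22 0 0 0.18; 0.235 -0.04 0.15 0 0 0.225; 0.235 -0.04 0.08 0 0 0.233; 0.35 -0.04 0.08 0 0 0.233; 0.472 -0.04 0.08 0 0 0.233; 0.472 -0.04 0.08 0 0 0.233;0.472 -0.04 0.08 0 0 0.233'
python3 -m inch '0 0 -0.03 0 0 0; 0 0 -0.06 0 0 0; 0 0 -0.07 0 0 0; 0 0 -0.077 0 0 0; 0 0 -0.077 0 0 0'
python3 -c "
from h import *
print(w2t(bot.sense()['tcp_pos']))"
```

```text
t: 20.1
tcp_pos: [638.0, -118.9, 48.7]
ee_rot: [0.047, 0.965, -0.012, 0.258]
contact_force: [-0.5, 0.9, -1.0]
width: 53.5
grasp_force: 15.0
t: 20.6
tcp_pos: [638.3, -118.9, 34.1]
ee_rot: [0.047, 0.965, -0.012, 0.258]
contact_force: [-0.1, 0.2, -1.4]
width: 53.3
grasp_force: 15.0
[  56.69950211 -104.86290448]
```

```bash
python3 -m inch '0 0 -0.005 0 0 0; 0 0 -0.01 0 0 0; 0 0 -0.01 0 0 0' -1 5
python3 -m inch '0 0 0 0 0 0; 0 0 0 0 0 0; 0 0 0 0 0 0;0 0 0 0 0 0' 0.9
python3 -m inch '-0.12 0 0.07 0 0 0; -0.25 0 0.25 0 0 0; -0.35 0.05 0.4 0 0 0; -0.45 0.15 0.4 0 0 0; -0.536 0.32 0.4 0 0 0; -0.536 0.32 0.4 0 0 0;-0.536 0.32 0.4 0 0 0' 1
python3 -c "
from h import *
plan([531,-55,100],0.67,30);print(bot.sense()['joint_positions'])"
```

```text
t: 20.9
tcp_pos: [639.1, -119.2, 33.1]
ee_rot: [0.047, 0.965, -0.012, 0.259]
contact_force: [-2.1, 1.5, 4.5]
width: 53.7
grasp_force: 5.0
t: 21.3
tcp_pos: [638.3, -119.0, 31.9]
ee_rot: [0.047, 0.965, -0.012, 0.258]
contact_force: [0.3, -0.3, 0.3]
width: 83.6
grasp_force: 0.0
t: 22.0
tcp_pos: [531.1, -54.6, 112.2]
ee_rot: [0.046, 0.965, -0.012, 0.259]
contact_force: [1.0, -0.1, 0.7]
width: 91.8
grasp_force: 0.0
shift [-0.001 -0.002 -0.061] turn [-2.000e-04 -0.000e+00  2.439e-01] deg 43.9
[-0.42507138 -0.16322414  2.26069878  0.30709031  0.56562197 -2.11955679]
```

```bash
python3 -m inch '0 0 0 0 0 0.045; 0 0 0 0 0 0.09; 0 0 0 0 0 0.126; 0 0 0 0 0 0.126'
python3 -m inch '0 0 -0.15 0 0 0; 0 0 -0.3 0 0 0; 0 0 -0.38 0 0 0; 0 0 -0.4 0 0 0; 0 0 -0.4 0 0 0'
python3 -m inch '0 0 0 0 0 0;0 0 0 0 0 0;0 0 0 0 0 0;0 0 0 0 0 0;0 0 0 0 0 0;0 0 0 0 0 0' -1 15
python3 -c "
from h import *
plan([*t2w((-72,4)),50],TY,30);print(bot.sense()['joint_positions'])"
```

```text
t: 22.4
tcp_pos: [532.5, -57.8, 112.7]
ee_rot: [-0.143, 0.955, 0.038, 0.256]
contact_force: [0.6, 0.1, 0.1]
width: 91.9
grasp_force: 0.0
t: 22.9
tcp_pos: [531.4, -54.7, 32.2]
ee_rot: [-0.142, 0.956, 0.039, 0.255]
contact_force: [-0.0, -0.5, -0.4]
width: 91.8
grasp_force: 0.0
t: 23.5
tcp_pos: [531.7, -55.0, 33.0]
ee_rot: [-0.143, 0.955, 0.038, 0.255]
contact_force: [-1.3, -0.1, 4.2]
width: 53.2
grasp_force: 15.0
shift [-0.055  0.285  0.085] turn [-1.000e-04 -3.000e-04 -1.257e-01] deg 22.6
[-0.55809881  0.07609336  2.2348404   0.73260193  0.5991383  -2.99425924]
```

Joint 6 is close to its limit, so I'll unwind it straight away while lifting away from L.

```bash
python3 -m inch '0 0.06 0.04 0 0 -0.04; -0.01 0.15 0.12 0 0 -0.08; -0.04 0.25 0.12 0 0 -0.1257; -0.055 0.285 0.085 0 0 -0.1257; -0.055 0.285 0.085 0 0 -0.1257'
python3 -m inch '0 0 -0.03 0 0 0; 0 0 -0.06 0 0 0; 0 0 -0.08 0 0 0; 0 0 -0.085 0 0 0; 0 0 -0.088 0 0 0; 0 0 -0.088 0 0 0' -1 8
python3 -c "
from h import *
print(w2t(bot.sense()['tcp_pos']),bot.sense()['joint_positions'])"
```

```text
t: 24.0
tcp_pos: [519.6, 3.7, 49.2]
ee_rot: [0.047, 0.965, -0.012, 0.258]
contact_force: [-0.7, -0.8, -0.8]
width: 52.9
grasp_force: 15.0
t: 24.6
tcp_pos: [521.1, 1.5, 32.3]
ee_rot: [0.047, 0.965, -0.012, 0.258]
contact_force: [-2.8, 2.2, 5.0]
width: 53.0
grasp_force: 8.0
[-71.62469643   3.61348218] [-2.86710945e-01  1.90197925e-03  2.31421523e+00  3.02113503e-01
  3.24303109e-01 -2.02180083e+00]
```

Contact is made. Release, retreat well clear, and check with the top camera.

```bash
python3 -m inch '0 0 0 0 0 0; 0 0 0 0 0 0; 0 0 0 0 0 0;0 0 0 0 0 0' 0.7
python3 -m inch '-0.02 0 0.15 0 0 0; -0.05 0 0.35 0 0 0; -0.1 0 0.55 0 0 0; -0.2 0 0.7 0 0 0; -0.35 0 0.8 0 0 0; -0.5 0.1 0.85 0 0 0; -0.6 0.3 0.85 0 0 0; -0.6 0.5 0.85 0 0 0; -0.6 0.7 0.85 0 0 0; -0.6 0.9 0.85 0 0 0; -0.6 0.9 0.85 0 0 0; -0.6 0.9 0.85 0 0 0' 1
python3 - <<'E'
from h import *
im=eyes.read_camera("top");cv2.imwrite("pics/t6.png",im);m=eyes.camera_model("top");sc=eyes.read_camera("scene")
hsv=cv2.cvtColor(im,cv2.COLOR_BGR2HSV)
o=((hsv[...,0]>8)&(hsv[...,0]<24)&(hsv[...,1]>90)&(hsv[...,2]>80)).astype(np.uint8);o[:135]=0;o[240:]=0;o[:,:203]=0;o[:,338:]=0
o=cv2.morphologyEx(o,cv2.MORPH_CLOSE,np.ones((5,5)))
P=[]
for c in cv2.findContours(o,0,2)[0]:
    if cv2.contourArea(c)<150: continue
    (x,y),r=cv2.minEnclosingCircle(c);w=ray(m,(x,y),26);P.append(w[:2]);print((round(x),round(y)),round(r,1),w.round(),w2t(w).round())
if len(P)>1:
    from scipy.spatial.distance import pdist;print("min dist",pdist(P).min())
cv2.imwrite("pics/v6.png",np.hstack([cv2.resize(im[120:245,195:345],(400,333),interpolation=3),cv2.resize(sc[150:290,160:328],(400,333),interpolation=3)]))
E
```

```text
t: 25.0
tcp_pos: [520.3, 2.1, 31.7]
ee_rot: [0.047, 0.965, -0.012, 0.258]
contact_force: [1.1, -0.1, 1.1]
width: 78.1
grasp_force: 0.0
t: 26.2
tcp_pos: [399.7, 183.2, 201.3]
ee_rot: [0.045, 0.965, -0.012, 0.257]
contact_force: [0.3, 0.7, 1.1]
width: 92.1
grasp_force: 0.0
(304, 218) 9.6 [ 493. -101.   26.] [ -90. -102.]
(266, 207) 9.2 [522.   1.  26.] [-71.   3.]
(230, 204) 9.2 [531. 102.  26.] [-72. 105.]
(272, 162) 9.3 [649. -14.  26.] [58.  0.]
(310, 163) 9.5 [ 647. -120.   26.] [  65. -106.]
(235, 160) 9.5 [655.  91.  26.] [ 53. 106.]
min dist 101.83560740051011
```

View pics/v6.png

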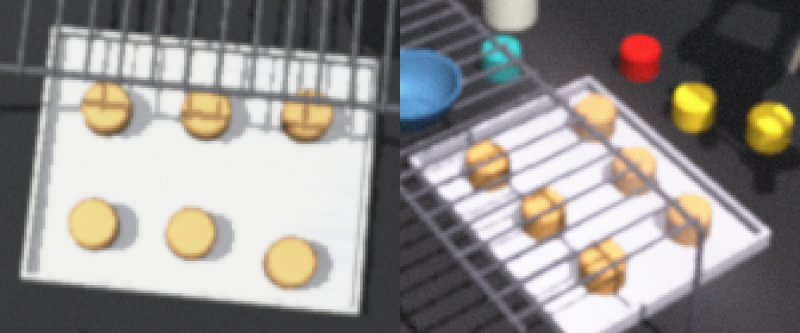

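All six stand flat and separate in two rows of three: back row at crop (106,107), (205,113), (307,115), front row at (93,223), (191,232), (290,262). I'll recheck the tray frame from its now-clear corners (20,278), (360,314), (50,26), (378,62) before handing in.

```bash
python3 - <<'E'
from h import *
m=eyes.camera_model("top")
C=np.array([ray(m,(195+x/2.667-.3,120+y/2.664-.3),22)[:2] for x,y in((20,278),(360,314),(50,26),(378,62))])
c=C.mean(0);u=(C[2]+C[3]-C[0]-C[1]);v=C[0]+C[2]-C[1]-C[3];print(c,np.linalg.norm(u)/2,np.linalg.norm(v)/2,np.arctan2(u[1],u[0]),np.arctan2(-v[0],v[1]))
import h;h.TC=c;h.TY=(np.arctan2(u[1],u[0])+np.arctan2(-v[0],v[1]))/2
for p in((493,-101),(522,1),(531,102),(649,-14),(643,-120),(652,90)):print(w2t(p).round(1))
print(bot.sense()["t"])
E
```

```text
[591.54577696  -9.95610106] 269.540870495029 352.3621981048442 -0.0912028537161257 -0.10253290750652172
[ -89.3 -100.1]
[-70.3   4.2]
[-71.1 105.6]
[57.6  1.5]
[  61.9 -104.6]
[ 50.5 105.3]
26.3
```

```bash
python3 -c "
from station import order
print(order.hand_in())"
```

```text
the job is handed in; nothing more can be done
None
```

I handed the job in at about 26 s: all six scones stand flat in two rows of three, every field holds one with about 10 mm to spare, the closest pair of centres is about 102 mm apart, and the gripper felt no contact beyond setting scones down (judge's verdict not returned).

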